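# Cover the garnish pan with its flat wooden lid

## Robot

A 6-joint arm with a two-finger parallel gripper is mounted at the origin on the work surface. World frame = base frame: x ahead of the robot, y to its left, z up, the work surface at z = 0. Lengths are in m, angles in rad, forces in N, time in s.
With the tool pointing down it reaches from about 0.375 to 0.925 m from the base axis. Payload 5.7 kg.
Tool frame: the origin (TCP) lies between the finger pads; the fingertips stand 19 mm ahead of it and the grasp point (between the pads) is the TCP; z points along the fingers, x is the direction in which the jaws open and shut, and the axes are right-handed (so a half turn about z gives the same grasp; the last joint's range is limited). The gripper opens to 88 mm and grips with 3 to 60 N. Pads are 20 mm wide; open, the fingers measure 115 mm over their backs; the gripper's body (75 mm by 178 mm) begins 61 mm behind the grasp point.
Start: joints at [1.208, 0.359, 1.51, -0, 1.272, -0.115], TCP at [0.147, 0.582, 0.205] pointing down, gripper open.
Joint ranges: [-2.97, 2.97], [-1.01, 2.36], [0.21, 2.38], [-0.96, 4.11], [0.2, 2.71], [-2.98, 2.98]. Speed limits (rad/s): [2.39, 2.39, 3.14, 3.14, 3.14, 3.14].

## Interface

Orientations are given as [roll, pitch, yaw] about the fixed x, y, z axes, in that order (R = Rz(yaw) Ry(pitch) Rx(roll)).
In Python, from station import read_state, capture, calibration, sign_off, trace, tip_of gives the robot as it stands.
- The arm moves only by the tool step_arm, never from a script. Its argument "plan" is a list of rows, each an object of numbers: "fingers": the gripper's target within -1 to 1 (shut at 1, half-way at 0, fully open at -1); "x", "y", "z": the shift along the tool's x, y, z in m; "ax", "ay", "az": the turn, a rotation vector about the tool's x, y, z in degrees. In form: [{"fingers": .., "x": .., "y": .., "z": .., "ax": .., "ay": .., "az": ..}, ...]. A call has exactly 5 rows; each row is the pose to reach, as a shift and turn from the pose commanded when the call began, along the tool's axes at that moment; what a row does not reach only later rows make up. A row lasts 1/12 s, in which the tool goes at most 41.7 mm and 7.16 degrees, less where a joint would pass 70% of its speed; a pose out of reach is approached as far as the arm can. A call with a gripper value outside its range is refused whole. The fingers move at their own pace and stop on an object; "newtons" is the grip in N (left out, the last holds). Time passes only in rows, so rows that repeat a pose let the fingers close, or fill a call up. It gives the time, the measured TCP pose, the force and the opening at its end, in the units of the state.
- read_state(): the state, without advancing time (a new reading comes with each control period).
- capture(name): name is "scene" or "top" or "wrist"; returns (picture, depth): 480x640x3 uint8, red, green, blue; 480x640 float32, m along the optical axis (not along the pixel's ray), 0 where there is no reading.
- calibration(name): a dict with "intrinsics" (3x3 intrinsics, pixels), "D" ([k1, k2, p1, p2, k3] as OpenCV has them; the pictures are not rectified), "extrinsics" (4x4, takes a point from camera to world coordinates). Camera axes: x right, y up, looking along -z (the intrinsics and any distortion apply to the point x, -y, -z); pixel columns grow to the right and rows downward; lengths in m; the calibration is good to about 2 mm. A picture is of the moment at which its call begins: read the wrist's pose just before it. calibration takes no time and is no camera call; for the wrist camera it gives the pose at the moment of the call.
- sign_off(): hands the job in, once; it reports no verdict.
Trained networks look in the newest picture that a camera, given by its name, has taken for a name from the list of things; names that differ only in an ending like _2 or _b are one class to them, and where a whole thing is asked for, a point or a joint stands for the part that bears it (a point fixed in the world has none). Each returns a list of dicts, best first, with "p" (0 to 1); they miss things now and then, are a little off and sometimes report something else, mostly with a low value. They report only what shows in the picture. A call takes as long as a camera call. They do not tell look-alikes from the thing itself.
- trace(label, camera): "region" (480x640 bool, what is visible of it) and "rect" ([left, top, right, bottom] in pixels, round what is visible of it).
- tip_of(label, camera): "point" ([column, row] in pixels: a listed point, or the origin of a listed thing).
The state is a dict: "t": time; "joints": joint angles; "joint_velocities": joint speeds; "tau": joint torques, N m; "tool_pos": TCP position; "eef_rot": TCP orientation; "ft_force": force on the tool from outside, world axes, zero at the start; "wrist_torque": the same for the moment, N m; "finger_gap": finger opening in m.
Only numpy, scipy, OpenCV 4.12 (cv2) and the standard library are available. Lean on these libraries where they do the work, as an engineer would, in place of code of your own. Each camera call takes 0.05 s, during which the arm holds its last target. There are 200 camera calls.

## Task

The thin wooden lid lies flat in the channel of the low steel riser, where it cannot be gripped. Slide it endwise along the channel until one end sticks out well past the riser's edge (about 5 cm) while it still lies flat, grip that end and lift it off. Carry it to the narrow steel pan of garlic, lower it on lengthwise without dropping it so that it lies flat, squarely centred and covers the whole opening, and let go; do not shove or tip the pan, and leave the bottle, jar and bowl where they are.

Things in the scene. Friction and masses are not known exactly. Their poses are not given: they have to be found in the camera images.
- lid: Plain light-wood rectangular board, 160 (own x) x 62 (own y) x 6 mm thick (own z), about 50 g, loose. Origin: centre of its underside. At the start it lies flat on the riser's channel floor, its length along the channel within 0.05 rad, wholly on the floor (each end 5 to 35 mm inside the riser's end). Either end serves.
- riser: Fixed dark steel riser. Channel floor 70 mm above the counter, 200 mm long along own x (-100 to +100 mm), open at both ends (no end walls). A 4 mm wall along each long side rises 10 mm above the floor, 74 mm between walls (6 mm each side of the lid: too little for a finger). 3 mm foot flanges reach own y +-66 mm. Origin: centre of underside, at counter height. Left or right of the pan.
- pan: Loose narrow open steel pan, 0.6 kg, 140 (own x) x 52 (own y) x 60 mm high outside, 4 mm walls, opening 132 x 44 mm, filled with white garlic to below the rim. Origin: centre of its underside on the counter. The lid rests on its rim, 60 mm above its origin, projecting about 10 mm at each end and 5 mm at each side.
- bottle: Bystander: amber glass bottle, 66 mm diameter, 190 mm tall, far side of the counter. Origin: centre of underside.
- jar: Bystander: glass jar with steel cap, 80 mm diameter, 100 mm tall, far side. Origin: centre of underside.
- bowl: Bystander: steel bowl, 160 mm diameter, 60 mm tall, far side. Origin: centre of underside.
Not all that is in view belongs to the job. Of the things that look like the lid, the middle-sized one is meant.

How it is judged:
On the way, in this order (a step that is already met when the one before it is completed fails the run):
1. the lid has been slid along the channel until one end overhangs the riser by at least 30 mm, still lying flat on it ((x of lid in the frame of riser above 0.05 m or x of lid in the frame of riser below -0.05 m) and z of lid in the frame of riser between 0.066 and 0.074 m and angle between lid's own z axis and vertical below 0.05 rad and y of lid in the frame of riser between -0.02 and 0.02 m), for 0.2 s.
2. the lid is held in the fingers, lifted at least 20 mm above the riser's channel floor (height (world z) of lid above 0.09 m and contact force between the fingers and lid above 0.5 N), for 0.1 s.
3. the lid, still held, has been lowered over the pan to within 15 mm of its rim (not dropped from higher) (z of lid in the frame of pan between 0.05 and 0.075 m and horizontal distance between lid and pan below 0.03 m and contact force between the fingers and lid above 0.5 N), for 0.05 s.
At the end, for the whole second after the job is handed in: The lid lies flat on the pan's rim (height within 4 mm, tilt under 0.05 rad), covering the opening: centre within 14 mm along and 9 mm across the pan, lengths aligned within 0.14 rad either way round; pan upright on the counter; both at rest (x of lid in the frame of pan between -0.014 and 0.014 m and y of lid in the frame of pan between -0.009 and 0.009 m and angle between the x axis of lid and the x axis of pan, either way round below 0.14 rad and z of lid in the frame of pan between 0.056 and 0.064 m and angle between the z axis of lid and the z axis of pan, either way round below 0.05 rad and angle between pan's own z axis and vertical below 0.05 rad and linear speed of each of lid, pan below 0.02 m/s and height (world z) of pan between -0.004 and 0.004 m); the robot touches nothing.
It fails at once if the pan is shoved more than 25 mm (distance of pan from where it was at the start of the episode above 0.025 m).
It fails at once if the pan is tipped more than 0.2 rad (angle between pan's own z axis and vertical above 0.2 rad).
It fails at once if a bystander (bottle, jar or bowl) is moved more than 30 mm (distance of any of bottle, jar, bowl from where it was at the start of the episode above 0.03 m).
It fails at once if the lid falls to the counter (height (world z) of lid below 0.03 m).
It also fails if it takes over 54 s, if anything falls off the work surface, if the arm or the gripper's body presses on something with over 40 N, if the wrist force passes 120 N, or if a joint passes its speed limit or range.

## Working session

There is one attempt and no reset: what is moved stays moved. The work goes in short steps, Python scripts to look and compute and a tool call to move; the robot and the scene stay as the last step left them, time stands still between calls to the robot, and variables do not carry over. Pictures are saved under pics/ and viewed, about 8 in all and at most 12, crops included, and the job is handed in when it is done.

Besides the shell and the picture viewer there is one more tool, called after "Emit:" as name(argument=value, ...) on one line, values as JSON. step_arm: Moves the arm, as the interface text tells. Its arguments: {"type":"object","properties":{"plan":{"type":"array","items":{"type":"object","properties":{"fingers":{"type":"number"},"x":{"type":"number"},"y":{"type":"number"},"z":{"type":"number"},"ax":{"type":"number"},"ay":{"type":"number"},"az":{"type":"number"}}}},"newtons":{"type":"number"}},"required":["plan"]}

```bash
mkdir -p pics; cat > h.py <<'E'
import numpy as np, cv2
from station import *
np.set_printoptions(precision=4,suppress=True)
def cloud(depth,cal):
    v,u=np.mgrid[0:480,0:640]
    K=np.array(cal["intrinsics"],float);D=np.array(cal["D"],float)
    p=cv2.undistortPoints(np.stack([u,v],-1).reshape(-1,1,2).astype(float),K,D).reshape(480,640,2)
    c=np.stack([p[...,0]*depth,-p[...,1]*depth,-depth],-1)
    T=np.array(cal["extrinsics"]);w=c@T[:3,:3].T+T[:3,3]
    w[depth<=0]=np.nan
    return w
def rect(P):
    (c,s,a)=cv2.minAreaRect((P[:,:2]*1000).astype(np.float32))
    return c,s,a
E
python3 - <<'E'
from h import *
s=read_state();print(s)
ims=[]
for n in ["scene","top"]:
    im,d=capture(n);cal=calibration(n);w=cloud(d,cal)
    np.savez(n,im=im,d=d,w=w)
    im=im[...,::-1].copy()
    for L in ["lid","riser","pan","bottle","jar","bowl"]:
        for r in trace(L,n)[:4]:
            m=r["region"];P=w[m];P=P[~np.isnan(P[:,0])]
            if len(P)<20: continue
            z=np.percentile(P[:,2],90);Q=P[np.abs(P[:,2]-z)<.006]
            print(n,L,round(r["p"],2),r["rect"],m.sum(),"z90",z.round(4),"med",np.median(P,0),rect(Q))
            if r["p"]>.3:
                x=np.array(r["rect"]).astype(int);cv2.rectangle(im,tuple(x[:2].tolist()),tuple(x[2:].tolist()),(0,0,255),1);cv2.putText(im,L,tuple(x[:2].tolist()),0,.45,(0,0,255),1)
    cv2.imwrite(f"pics/{n}.png",im)
E
```

```text
{'t': 0.0, 'joints': array([ 1.2079,  0.3595,  1.5114,  0.    ,  1.2725, -0.1151]), 'joint_velocities': array([-0.0008, -0.0002,  0.    , -0.0003, -0.0009, -0.0013]), 'tau': array([  0.0031, -51.5378, -27.0735,   0.0675,   0.0348,  -0.0001]), 'tool_pos': array([0.1469, 0.581 , 0.2042]), 'eef_rot': array([-3.1414,  0.0018,  1.323 ]), 'ft_force': array([-0.4518,  0.0432, -0.4963]), 'wrist_torque': array([-0.0058, -0.0018, -0.0125]), 'finger_gap': 0.08778305448833162}
scene lid 0.69 [190.5, 273.9, 262.4, 343.7] 2214 z90 0.0772 med [ 0.5189 -0.2183  0.0755] ((516.0625, -212.72479248046875), (64.1351318359375, 160.15692138671875), 19.158790588378906)
scene lid 0.59 [273.2, 233.0, 298.0, 271.9] 657 z90 0.0057 med [ 0.4476 -0.0096  0.0038] ((443.7870788574219, -7.101776123046875), (43.0595703125, 112.11419677734375), 41.13465881347656)
scene lid 0.56 [124.6, 226.5, 178.7, 304.8] 2749 z90 0.0095 med [ 0.2775 -0.2701  0.0075] ((267.523681640625, -263.60894775390625), (84.57121276855469, 219.64401245117188), 52.38471221923828)
scene riser 0.64 [177.7, 257.8, 284.3, 375.1] 4273 z90 0.077 med [ 
[... 1887 characters left out ...]
.1879 med [ 0.7313 -0.0465  0.1245] ((745.151611328125, -51.111602783203125), (28.773815155029297, 29.844709396362305), 32.79505157470703)
top jar 0.74 [168.4, 133.0, 214.4, 179.9] 1594 z90 0.0996 med [0.7182 0.3055 0.0957] ((729.607666015625, 316.13262939453125), (68.18161010742188, 66.74560546875), 43.812686920166016)
top jar 0.51 [404.8, 224.0, 486.0, 275.1] 2322 z90 0.0771 med [ 0.5145 -0.2149  0.0751] ((514.6959838867188, -214.98094177246094), (62.905799865722656, 161.53402709960938), 18.412553787231445)
top bowl 0.97 [440.4, 114.3, 510.2, 185.9] 3943 z90 0.0547 med [ 0.7411 -0.3091  0.0233] ((729.8367919921875, -294.7850646972656), (153.279296875, 156.1844024658203), 82.35266876220703)
```

View pics/top.png

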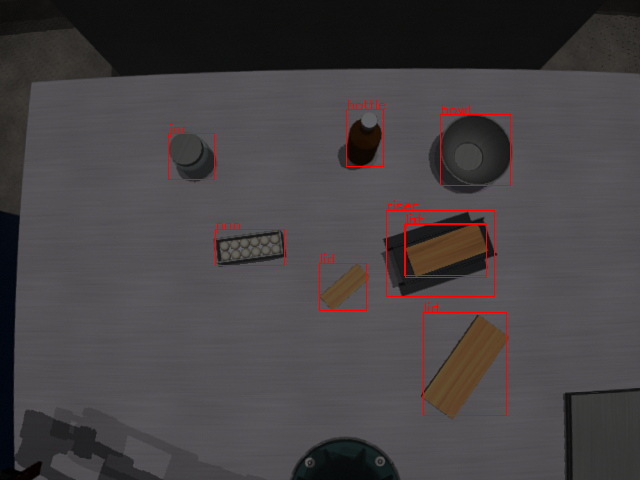

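View pics/scene.png

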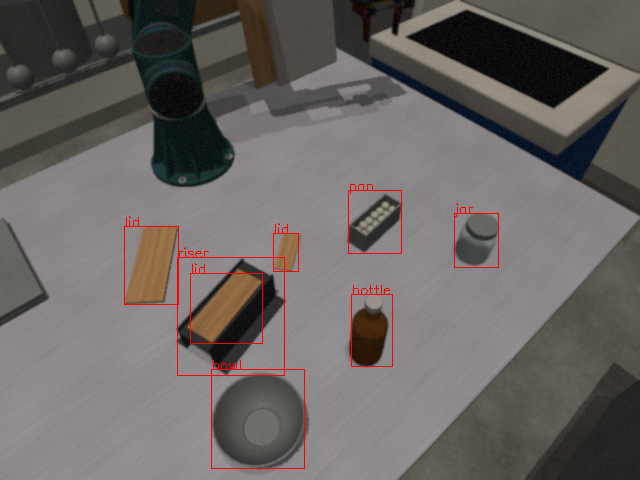

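Look-alikes in the top picture are the small board at (343,287) on the counter, the middle one at (446,250) in the riser, and the large one at (465,365) on the counter. I choose the one in the riser, which measures about 160x62 at 77 mm height. Both views agree to about 2 mm. I'll move towards it now and check it close up with the wrist camera.

Emit:
step_arm(plan=[{"fingers": -1,"x": -0.014,"y": 0.035,"z": -0.004,"az": 6},{"fingers": -1,"x": -0.028,"y": 0.07,"z": -0.008,"az": 12},{"fingers": -1,"x": -0.042,"y": 0.105,"z": -0.012,"az": 18},{"fingers": -1,"x": -0.056,"y": 0.14,"z": -0.016,"az": 24},{"fingers": -1,"x": -0.07,"y": 0.175,"z": -0.02,"az": 30}])

```text
invalid input
```

```bash
cat > go.py <<'E'
import sys
from h import *
from scipy.spatial.transform import Rotation as R
x,y,z,yaw=map(float,sys.argv[1:5])
s=read_state();Rc=R.from_euler('xyz',s["eef_rot"]);Rt=R.from_euler('xyz',[np.pi,0,np.radians(yaw)])
print("t",s["t"],"pos",s["tool_pos"],"rot",np.degrees(s["eef_rot"]),"F",s["ft_force"],"gap",s["finger_gap"])
print("shift mm",Rc.inv().apply(np.array([x,y,z])-s["tool_pos"])*1000,"turn",np.degrees((Rc.inv()*Rt).as_rotvec()))
E
python3 go.py 0.45 0.30 0.25 34
```

```text
t 0.7 pos [0.1472 0.5816 0.205 ] rot [-179.9996    0.005    75.8007] F [ 0.4157  0.1087 -1.3883] gap 0.08782159516107951
shift mm [-198.7532  362.661   -44.9524] turn [ 0.0014  0.0049 41.8007]
```

Emit:
step_arm(newtons=20, plan=[{"fingers": -1,"x": -0.014,"y": 0.035,"z": -0.004,"ax": 0,"ay": 0,"az": 6},{"fingers": -1,"x": -0.028,"y": 0.07,"z": -0.008,"ax": 0,"ay": 0,"az": 12},{"fingers": -1,"x": -0.042,"y": 0.105,"z": -0.012,"ax": 0,"ay": 0,"az": 18},{"fingers": -1,"x": -0.056,"y": 0.14,"z": -0.016,"ax": 0,"ay": 0,"az": 24},{"fingers": -1,"x": -0.07,"y": 0.175,"z": -0.02,"ax": 0,"ay": 0,"az": 30}])

```text
t: 1.12
tool_pos: [0.3007, 0.4698, 0.2254]
eef_rot: [3.142, -0.0, 0.795]
ft_force: [0.8, 0.1, 0.4]
finger_gap: 0.0882
```

Emit:
step_arm(plan=[{"fingers": -1,"x": -0.008,"y": 0.04,"z": -0.005,"ax": 0,"ay": 0,"az": 6},{"fingers": -1,"x": -0.016,"y": 0.08,"z": -0.01,"ax": 0,"ay": 0,"az": 12},{"fingers": -1,"x": -0.024,"y": 0.12,"z": -0.015,"ax": 0,"ay": 0,"az": 18},{"fingers": -1,"x": -0.032,"y": 0.16,"z": -0.02,"ax": 0,"ay": 0,"az": 24},{"fingers": -1,"x": -0.04,"y": 0.2,"z": -0.025,"ax": 0,"ay": 0,"az": 29}])

```text
t: 1.53
tool_pos: [0.4159, 0.301, 0.2505]
eef_rot: [-3.142, -0.0, 0.288]
ft_force: [1.6, 1.3, 0.8]
finger_gap: 0.0878
```

```bash
python3 go.py 0.47 -0.16 0.30 17; python3 -c "
from h import *
c=calibration('wrist');print(c['extrinsics'],c['intrinsics'],c['D'])"
```

```text
t 1.5333 pos [0.4159 0.301  0.2505] rot [-179.9977   -0.0259   16.5114] F [1.5715 1.3128 0.7716] gap 0.08776312619124597
shift mm [-79.1815 457.3834 -49.5628] turn [-0.0022 -0.0259 -0.4886]
[[ 0.9587 -0.2761 -0.0687  0.3983]
 [ 0.2845  0.9306  0.2302  0.3644]
 [ 0.0004 -0.2402  0.9707  0.4297]
 [ 0.      0.      0.      1.    ]] [[335.7095   0.     319.369 ]
 [  0.     335.7095 244.1734]
 [  0.       0.       1.    ]] [-0.0484  0.      0.      0.      0.    ]
```

Emit:
step_arm(plan=[{"fingers": -1,"x": -0.002,"y": 0.039,"z": -0.01,"ax": 0,"ay": 0,"az": 0},{"fingers": -1,"x": -0.004,"y": 0.078,"z": -0.02,"ax": 0,"ay": 0,"az": 0},{"fingers": -1,"x": -0.007,"y": 0.117,"z": -0.03,"ax": 0,"ay": 0,"az": 0},{"fingers": -1,"x": -0.01,"y": 0.156,"z": -0.04,"ax": 0,"ay": 0,"az": 0},{"fingers": -1,"x": -0.012,"y": 0.195,"z": -0.05,"ax": 0,"ay": 0,"az": 0}])

```text
t: 1.95
tool_pos: [0.4599, 0.1107, 0.3007]
eef_rot: [3.141, -0.0, 0.293]
ft_force: [0.8, 0.6, 0.2]
finger_gap: 0.088
```

```bash
cat > look.py <<'E'
from h import *
import sys
def look(name,labels):
    cal=calibration("wrist");im,d=capture("wrist");w=cloud(d,cal);np.savez(name,im=im,w=w)
    cv2.imwrite(f"pics/{name}.png",im[...,::-1])
    for L in labels:
        for r in trace(L,"wrist")[:3]:
            P=w[r["region"]];P=P[~np.isnan(P[:,0])]
            if len(P)<50: continue
            z=np.percentile(P[:,2],90);Q=P[np.abs(P[:,2]-z)<.005]
            print(L,round(r["p"],2),r["rect"],"z90",z.round(4),rect(Q))
look(sys.argv[1],sys.argv[2:])
E
python3 look.py w1 pan lid riser; python3 go.py 0.48 -0.13 0.30 17
```

```text
pan 0.87 [357.3, 103.1, 425.7, 225.0] z90 0.0593 ((530.2807006835938, 195.3373565673828), (53.10951614379883, 140.828125), 7.293345928192139)
lid 0.95 [267.5, 389.9, 314.1, 414.1] z90 0.0765 ((496.4399108886719, -152.18389892578125), (62.512359619140625, 37.65024948120117), 19.234878540039062)
lid 0.62 [260.7, 241.3, 313.3, 311.1] z90 0.0048 ((444.22882080078125, -7.053230285644531), (44.077674865722656, 111.1544418334961), 40.27013397216797)
riser 0.81 [251.9, 366.3, 335.0, 413.6] z90 0.0736 ((494.5522155761719, -143.19374084472656), (82.40046691894531, 67.3576889038086), 17.04485321044922)
t 2.15 pos [0.4604 0.1118 0.3004] rot [-179.9863   -0.0468   16.622 ] F [-0.3676  0.1674  0.2711] gap 0.08763350047609365
shift mm [-50.3878 237.3081   0.2918] turn [-0.0135 -0.0469 -0.378 ]
```

Emit:
step_arm(plan=[{"fingers": -1,"x": -0.008,"y": 0.04,"z": 0,"ax": 0,"ay": 0,"az": 0},{"fingers": -1,"x": -0.016,"y": 0.08,"z": 0,"ax": 0,"ay": 0,"az": 0},{"fingers": -1,"x": -0.024,"y": 0.12,"z": 0,"ax": 0,"ay": 0,"az": 0},{"fingers": -0.5,"x": -0.032,"y": 0.16,"z": 0,"ax": 0,"ay": 0,"az": 0},{"fingers": 0.2,"x": -0.04,"y": 0.2,"z": 0,"ax": 0,"ay": 0,"az": 0}])

```text
t: 2.57
tool_pos: [0.4794, -0.0901, 0.2996]
eef_rot: [-3.141, 0.0, 0.296]
ft_force: [1.0, 0.6, -1.0]
finger_gap: 0.0781
```

```bash
python3 look.py w2 lid riser; python3 -c "
import cv2;i=cv2.imread('pics/w2.png');cv2.imwrite('pics/w2c.png',i)"; python3 go.py 0.545 -0.316 0.15 17
```

```text
lid 0.98 [82.8, 205.8, 198.2, 326.5] z90 0.0087 ((253.77003479003906, -251.77598571777344), (85.82293701171875, 180.3101348876953), 53.62646484375)
lid 0.81 [291.2, 253.7, 341.7, 371.1] z90 0.0766 ((516.5390625, -211.7672119140625), (61.92254638671875, 160.6138916015625), 18.665395736694336)
lid 0.64 [282.3, 97.9, 341.4, 184.1] z90 0.0048 ((443.1670227050781, -6.487525939941406), (46.31217956542969, 111.6941909790039), 40.436309814453125)
riser 0.73 [272.2, 225.7, 360.7, 379.4] z90 0.0785 ((513.7767333984375, -207.0496826171875), (82.31006622314453, 198.45504760742188), 16.67698097229004)
t 2.7167 pos [ 0.4798 -0.0911  0.2994] rot [-179.9571    0.0444   16.6531] F [-1.5262 -0.3867 -0.3135] gap 0.06600336598932424
shift mm [ -1.8104 234.2296 149.2294] turn [-0.043   0.0442 -0.347 ]
```

View pics/w2c.png

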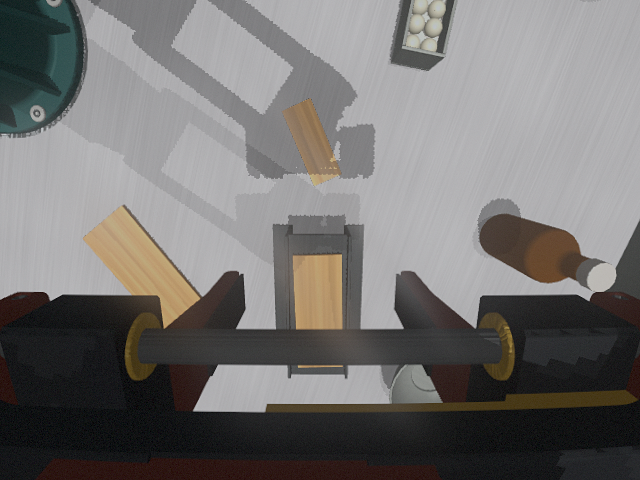

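The wrist view shows the riser centred at about (318,300), with the middle-sized board in its channel at (318,310). The large one is at (140,255) and the small one at (312,140). The choice is confirmed, at 160.6 x 62 mm. Next I go past its far end with the fingers partly closed.

Emit:
step_arm(plan=[{"fingers": 0.4,"x": 0,"y": 0.04,"z": 0,"ax": 0,"ay": 0,"az": 0},{"fingers": 0.4,"x": 0,"y": 0.08,"z": 0,"ax": 0,"ay": 0,"az": 0},{"fingers": 0.4,"x": 0,"y": 0.12,"z": 0,"ax": 0,"ay": 0,"az": 0},{"fingers": 0.4,"x": -0.001,"y": 0.16,"z": 0,"ax": 0,"ay": 0,"az": 0},{"fingers": 0.4,"x": -0.001,"y": 0.2,"z": 0,"ax": 0,"ay": 0,"az": 0}])

```text
t: 3.13
tool_pos: [0.5376, -0.2804, 0.2997]
eef_rot: [-3.14, -0.0, 0.297]
ft_force: [1.1, -0.1, 0.3]
finger_gap: 0.0324
```

Emit:
step_arm(plan=[{"fingers": 0.4,"x": 0,"y": 0.024,"z": 0.03,"ax": 0,"ay": 0,"az": 0},{"fingers": 0.4,"x": 0,"y": 0.047,"z": 0.06,"ax": 0,"ay": 0,"az": 0},{"fingers": 0.4,"x": 0,"y": 0.047,"z": 0.1,"ax": 0,"ay": 0,"az": 0},{"fingers": 0.4,"x": 0,"y": 0.047,"z": 0.14,"ax": 0,"ay": 0,"az": 0},{"fingers": 0.4,"x": 0,"y": 0.047,"z": 0.17,"ax": 0,"ay": 0,"az": 0}])

```text
t: 3.55
tool_pos: [0.5499, -0.3232, 0.1264]
eef_rot: [-3.138, 0.002, 0.295]
ft_force: [-1.4, -0.8, 0.1]
finger_gap: 0.0266
```

```bash
python3 go.py 0.549 -0.328 0.0915 16.8
```

```text
t 3.55 pos [ 0.5499 -0.3232  0.1264] rot [-179.7744    0.1008   16.9221] F [-1.3894 -0.7779  0.0523] gap 0.026587262566624553
shift mm [-2.1649  4.4594 34.8519] turn [-0.2255  0.101   0.1219]
```

Emit:
step_arm(plan=[{"fingers": 0.4,"x": -0.002,"y": 0.003,"z": 0.02,"ax": 0,"ay": 0,"az": 0},{"fingers": 0.4,"x": -0.002,"y": 0.003,"z": 0.033,"ax": 0,"ay": 0,"az": 0},{"fingers": 0.4,"x": -0.002,"y": 0.003,"z": 0.033,"ax": 0,"ay": 0,"az": 0},{"fingers": 0.4,"x": -0.002,"y": 0.003,"z": 0.033,"ax": 0,"ay": 0,"az": 0},{"fingers": 0.4,"x": -0.002,"y": 0.003,"z": 0.033,"ax": 0,"ay": 0,"az": 0}])

```text
t: 3.97
tool_pos: [0.5503, -0.3293, 0.098]
eef_rot: [3.141, -0.001, 0.295]
ft_force: [-0.8, -0.5, 0.0]
finger_gap: 0.0264
```

```bash
python3 go.py 0.549 -0.328 0.0915 16.8
```

```text
t 3.9667 pos [ 0.5503 -0.3293  0.098 ] rot [179.9581  -0.0514  16.911 ] F [-0.8399 -0.4666  0.0054] gap 0.0263912452406416
shift mm [-0.9166 -1.5951  6.5339] turn [ 0.0419 -0.0514  0.1109]
```

Emit:
step_arm(plan=[{"fingers": 0.4,"x": 0,"y": 0,"z": 0.006,"ax": 0,"ay": 0,"az": 0},{"fingers": 0.4,"x": -0.001,"y": -0.005,"z": 0.0065,"ax": 0,"ay": 0,"az": 0},{"fingers": 0.4,"x": -0.001,"y": -0.015,"z": 0.0065,"ax": 0,"ay": 0,"az": 0},{"fingers": 0.4,"x": -0.001,"y": -0.027,"z": 0.0065,"ax": 0,"ay": 0,"az": 0},{"fingers": 0.4,"x": -0.001,"y": -0.035,"z": 0.0065,"ax": 0,"ay": 0,"az": 0}])

```text
t: 4.38
tool_pos: [0.5369, -0.2955, 0.0908]
eef_rot: [-3.141, 0.0, 0.293]
ft_force: [-0.3, 1.0, -1.0]
finger_gap: 0.027
```

Emit:
step_arm(plan=[{"fingers": 0.4,"x": 0,"y": -0.008,"z": 0,"ax": 0,"ay": 0,"az": 0},{"fingers": 0.4,"x": 0,"y": -0.016,"z": 0,"ax": 0,"ay": 0,"az": 0},{"fingers": 0.4,"x": 0,"y": -0.024,"z": 0,"ax": 0,"ay": 0,"az": 0},{"fingers": 0.4,"x": 0,"y": -0.032,"z": 0,"ax": 0,"ay": 0,"az": 0},{"fingers": 0.4,"x": 0,"y": -0.035,"z": 0,"ax": 0,"ay": 0,"az": 0}])

```text
t: 4.8
tool_pos: [0.5271, -0.2625, 0.0906]
eef_rot: [-3.141, 0.0, 0.294]
ft_force: [0.2, -0.2, -0.0]
finger_gap: 0.0264
```

```bash
python3 look.py w3 lid; python3 go.py 0.517 -0.223 0.0915 16.8
```

```text
lid 0.68 [0.0, 69.1, 134.2, 285.7] z90 0.0085 ((291.2892150878906, -282.0035705566406), (85.7472152709961, 157.21359252929688), 52.673545837402344)
lid 0.55 [263.9, 34.7, 382.0, 316.4] z90 0.0765 ((516.30126953125, -211.87811279296875), (62.276222229003906, 160.6981201171875), 18.597898483276367)
t 4.9 pos [ 0.5275 -0.2632  0.0906] rot [-179.9933    0.0132   16.8402] F [0.5521 0.3787 0.6234] gap 0.02641200280447867
shift mm [  1.5626 -41.5276  -0.8772] turn [-0.0067  0.0132  0.0402]
```

View pics/w3.png

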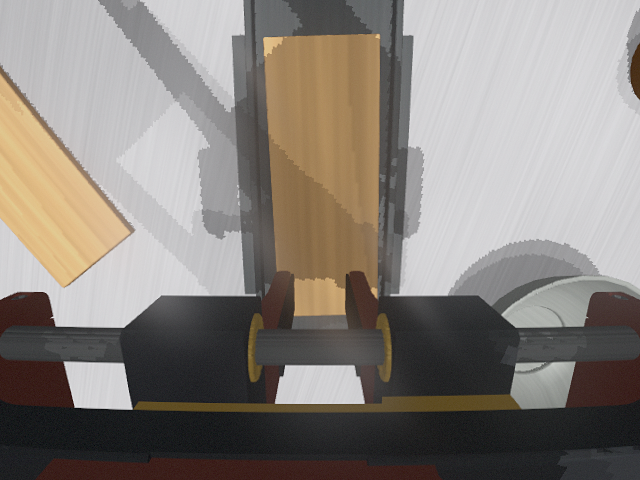

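```bash
python3 - <<'E'
from h import *
f=np.load("w3.npz");w=f["w"];im=f["im"].astype(int)
red=(im[...,0]>im[...,1]*1.8)&(im[...,0]>30)
for a,b in [(255,300),(340,385)]:
    m=np.zeros_like(red);m[262:400,a:b]=1;P=w[m&red];P=P[~np.isnan(P[:,0])]
    print(len(P),np.percentile(P[:,2],[0,2,10,50]),P[np.argsort(P[:,2])[:5]])
im,d=capture("scene");w=cloud(d,calibration("scene"));cv2.imwrite("pics/s2.png",cv2.resize(im[200:400,130:330,::-1],(800,800))[:600])
E
```

```text
2 [0.1721 0.1722 0.1722 0.1724] [[ 0.517  -0.2758  0.1721]
 [ 0.5169 -0.275   0.1727]]Traceback (most recent call last):
  File "<stdin>", line 6, in <module>
    return _quantile_unchecked(
        a, q, axis, out, overwrite_input, method, keepdims, weights)
    return _ureduce(a,
                    func=_quantile_ureduce_func,
    ...<5 lines>...
                    overwrite_input=overwrite_input,
                    method=method)
    r = func(a, **kwargs)
    result = _quantile(arr,
                       quantiles=q,
    ...<2 lines>...
                       out=out,
                       weights=wgt)
    slices_having_nans = np.isnan(arr[-1, ...])
                                  ~~~^^^^^^^^^
IndexError: index -1 is out of bounds for axis 0 with size 0
```

```bash
python3 - <<'E'
from h import *
im,d=capture("scene");w=cloud(d,calibration("scene"));cv2.imwrite("pics/s2.png",cv2.resize(im[220:370,130:330,::-1],(800,600)))
np.savez("s2",im=im,w=w)
c=calibration("scene");T=np.array(c["extrinsics"]);K=np.array(c["intrinsics"])
s=read_state()
for name,p in [("tip",s["tool_pos"]-[0,0,.019]),("tcp",s["tool_pos"])]:
    q=T[:3,:3].T@(p-T[:3,3]);uv=cv2.projectPoints(np.array([[q[0],-q[1],-q[2]]]),np.zeros(3),np.zeros(3),K,np.array(c["D"]))[0].ravel();print(name,uv,(uv-[130,220])*4)
print(s["t"],s["ft_force"])
E
```

```text
tip [206.4799 323.4371] [305.9196 413.7483]
tcp [204.4679 318.3872] [297.8716 393.549 ]
4.95 [-0.5295  0.3404  0.4351]
```

View pics/s2.png

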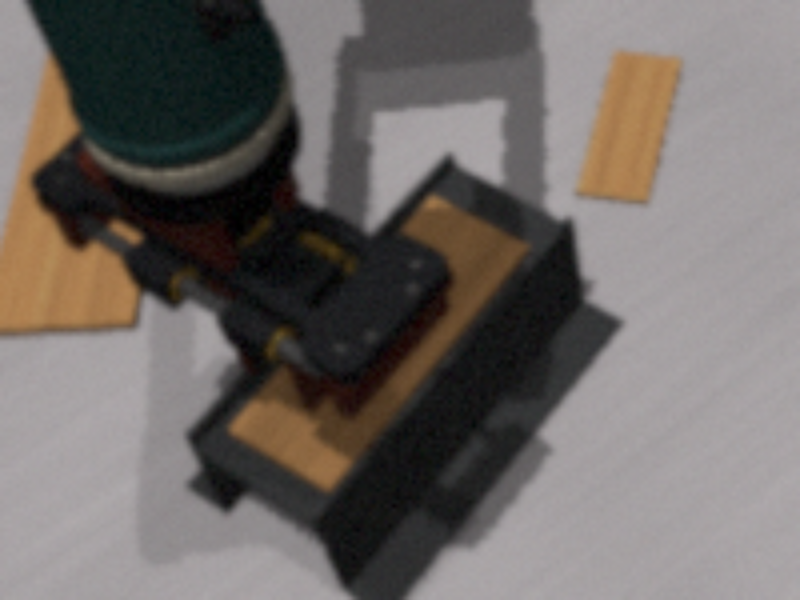

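The picture shows the fingertips above the lid at crop pixel (330,410), and the lid has not moved. So the tips stand higher than TCP minus 19 mm implies. I'll feel for the lid's top gently to find the offset.

Emit:
step_arm(plan=[{"fingers": 0.4,"x": 0,"y": 0,"z": 0.001,"ax": 0,"ay": 0,"az": 0},{"fingers": 0.4,"x": 0,"y": 0,"z": 0.002,"ax": 0,"ay": 0,"az": 0},{"fingers": 0.4,"x": 0,"y": 0,"z": 0.002,"ax": 0,"ay": 0,"az": 0},{"fingers": 0.4,"x": 0,"y": 0,"z": 0.002,"ax": 0,"ay": 0,"az": 0},{"fingers": 0.4,"x": 0,"y": 0,"z": 0.002,"ax": 0,"ay": 0,"az": 0}])

```text
t: 5.37
tool_pos: [0.5278, -0.2641, 0.0885]
eef_rot: [3.142, 0.0, 0.293]
ft_force: [0.1, -0.5, 0.1]
finger_gap: 0.0265
```

Emit:
step_arm(plan=[{"fingers": 0.4,"x": 0,"y": 0,"z": 0.001,"ax": 0,"ay": 0,"az": 0},{"fingers": 0.4,"x": 0,"y": 0,"z": 0.002,"ax": 0,"ay": 0,"az": 0},{"fingers": 0.4,"x": 0,"y": 0,"z": 0.002,"ax": 0,"ay": 0,"az": 0},{"fingers": 0.4,"x": 0,"y": 0,"z": 0.002,"ax": 0,"ay": 0,"az": 0},{"fingers": 0.4,"x": 0,"y": 0,"z": 0.002,"ax": 0,"ay": 0,"az": 0}])

```text
t: 5.78
tool_pos: [0.5277, -0.2639, 0.0866]
eef_rot: [3.142, 0.0, 0.293]
ft_force: [0.6, 1.1, -0.7]
finger_gap: 0.0263
```

Emit:
step_arm(plan=[{"fingers": 0.4,"x": 0,"y": 0,"z": 0.001,"ax": 0,"ay": 0,"az": 0},{"fingers": 0.4,"x": 0,"y": 0,"z": 0.002,"ax": 0,"ay": 0,"az": 0},{"fingers": 0.4,"x": 0,"y": 0,"z": 0.002,"ax": 0,"ay": 0,"az": 0},{"fingers": 0.4,"x": 0,"y": 0,"z": 0.002,"ax": 0,"ay": 0,"az": 0},{"fingers": 0.4,"x": 0,"y": 0,"z": 0.002,"ax": 0,"ay": 0,"az": 0}])

```text
t: 6.2
tool_pos: [0.5277, -0.2639, 0.0846]
eef_rot: [3.142, 0.0, 0.293]
ft_force: [-0.4, 0.3, 0.2]
finger_gap: 0.0265
```

Emit:
step_arm(plan=[{"fingers": 0.4,"x": 0,"y": 0,"z": 0.001,"ax": 0,"ay": 0,"az": 0},{"fingers": 0.4,"x": 0,"y": 0,"z": 0.002,"ax": 0,"ay": 0,"az": 0},{"fingers": 0.4,"x": 0,"y": 0,"z": 0.002,"ax": 0,"ay": 0,"az": 0},{"fingers": 0.4,"x": 0,"y": 0,"z": 0.002,"ax": 0,"ay": 0,"az": 0},{"fingers": 0.4,"x": 0,"y": 0,"z": 0.002,"ax": 0,"ay": 0,"az": 0}])

```text
t: 6.62
tool_pos: [0.5278, -0.2639, 0.0826]
eef_rot: [3.142, 0.0, 0.293]
ft_force: [0.1, 0.8, -0.8]
finger_gap: 0.0262
```

```bash
python3 - <<'E'
from h import *
s=read_state();print(s["t"],s["tool_pos"],s["ft_force"],s["tau"],s["joints"])
for n in ["scene","top"]:
    im,d=capture(n);w=cloud(d,calibration(n));i=im.astype(int)
    red=(i[...,0]>i[...,1]*1.7)&(i[...,0]>i[...,2]*1.7)&(i[...,1]<50)&(np.linalg.norm(w[...,:2]-s["tool_pos"][:2],axis=-1)<.05)
    P=w[red];
    if len(P): print(n,len(P),P[np.argsort(P[:,2])[:8]])
    # lid
    for r in trace("lid",n)[:3]:
        Q=w[r["region"]];Q=Q[~np.isnan(Q[:,0])];print(r["p"],np.median(Q,0))
im,d=capture("scene");cv2.imwrite("pics/s3.png",cv2.resize(im[270:345,180:280,::-1],(800,600),interpolation=cv2.INTER_CUBIC))
E
```

```text
6.6167 [ 0.5278 -0.2639  0.0826] [ 0.0607  0.7824 -0.7984] [  0.0021 -53.5503 -21.616    0.0292   0.0683  -0.    ] [-0.5806  0.4774  1.6611 -0.0001  1.0031 -0.8739]
scene 330 [[ 0.5167 -0.2743  0.104 ]
 [ 0.5131 -0.2786  0.1042]
 [ 0.5504 -0.2583  0.1045]
 [ 0.5492 -0.2574  0.1055]
 [ 0.5492 -0.2679  0.1066]
 [ 0.5524 -0.2677  0.107 ]
 [ 0.5122 -0.2793  0.1074]
 [ 0.5493 -0.2591  0.1076]]
0.75 [ 0.5251 -0.2287  0.0753]
0.65 [ 0.446  -0.0084  0.0041]
0.6 [ 0.3151 -0.3094  0.0074]
top 272 [[ 0.5057 -0.2603  0.1009]
 [ 0.5076 -0.26    0.1021]
 [ 0.5415 -0.2492  0.1035]
 [ 0.5434 -0.2492  0.1039]
 [ 0.5393 -0.255   0.104 ]
 [ 0.5393 -0.2507  0.1045]
 [ 0.5093 -0.2591  0.1052]
 [ 0.5052 -0.2603  0.1067]]
0.74 [ 0.2655 -0.2634  0.0075]
0.61 [ 0.4423 -0.0083  0.003 ]
0.24 [ 0.4925 -0.1888  0.0038]
```

View pics/s3.png

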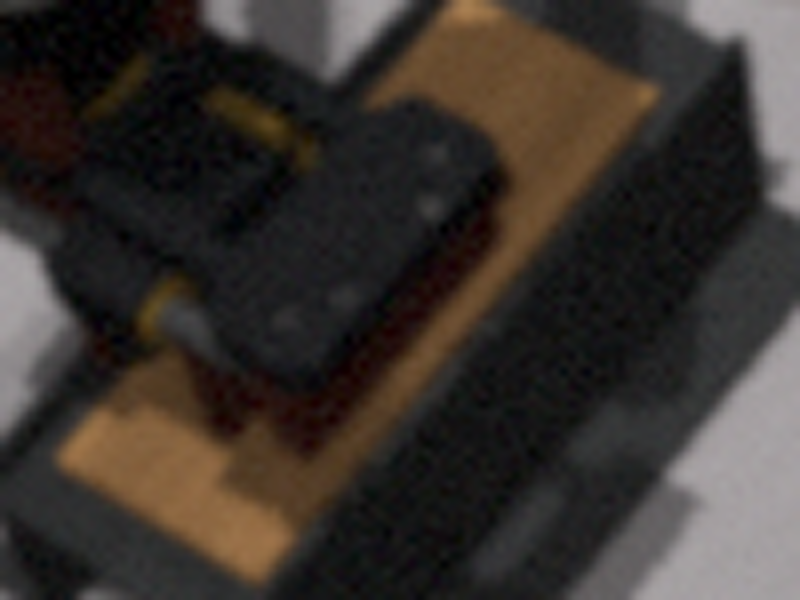

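The picture shows the fingertips at crop (240,425) and (310,450), with their shadow apart on the lid. Both fixed cameras put the lowest finger points at about z=0.10 while the reported TCP is 0.083. So the tips stand about 20 mm behind the reported TCP, not ahead of it. I'll confirm by touching the lid.

Emit:
step_arm(plan=[{"fingers": 0.4,"x": 0,"y": 0,"z": 0.004,"ax": 0,"ay": 0,"az": 0},{"fingers": 0.4,"x": 0,"y": 0,"z": 0.008,"ax": 0,"ay": 0,"az": 0},{"fingers": 0.4,"x": 0,"y": 0,"z": 0.012,"ax": 0,"ay": 0,"az": 0},{"fingers": 0.4,"x": 0,"y": 0,"z": 0.014,"ax": 0,"ay": 0,"az": 0},{"fingers": 0.4,"x": 0,"y": 0,"z": 0.014,"ax": 0,"ay": 0,"az": 0}])

```text
t: 7.28
tool_pos: [0.5272, -0.2635, 0.0677]
eef_rot: [-3.141, 0.001, 0.293]
ft_force: [0.2, -1.0, -0.1]
finger_gap: 0.0263
```

Emit:
step_arm(plan=[{"fingers": 0.4,"x": 0,"y": 0,"z": 0.001,"ax": 0,"ay": 0,"az": 0},{"fingers": 0.4,"x": 0,"y": 0,"z": 0.002,"ax": 0,"ay": 0,"az": 0},{"fingers": 0.4,"x": 0,"y": 0,"z": 0.003,"ax": 0,"ay": 0,"az": 0},{"fingers": 0.4,"x": 0,"y": 0,"z": 0.003,"ax": 0,"ay": 0,"az": 0},{"fingers": 0.4,"x": 0,"y": 0,"z": 0.003,"ax": 0,"ay": 0,"az": 0}])

```text
t: 7.7
tool_pos: [0.5278, -0.2639, 0.0656]
eef_rot: [3.142, 0.0, 0.293]
ft_force: [0.1, -0.3, -0.7]
finger_gap: 0.0267
```

Emit:
step_arm(plan=[{"fingers": 0.4,"x": 0,"y": 0,"z": 0.001,"ax": 0,"ay": 0,"az": 0},{"fingers": 0.4,"x": 0,"y": 0,"z": 0.002,"ax": 0,"ay": 0,"az": 0},{"fingers": 0.4,"x": 0,"y": 0,"z": 0.002,"ax": 0,"ay": 0,"az": 0},{"fingers": 0.4,"x": 0,"y": 0,"z": 0.002,"ax": 0,"ay": 0,"az": 0},{"fingers": 0.4,"x": 0,"y": 0,"z": 0.002,"ax": 0,"ay": 0,"az": 0}])

```text
t: 8.12
tool_pos: [0.5277, -0.2639, 0.0636]
eef_rot: [3.142, 0.0, 0.293]
ft_force: [-0.2, -0.4, 0.2]
finger_gap: 0.0262
```

Emit:
step_arm(plan=[{"fingers": 0.4,"x": 0,"y": 0,"z": 0.001,"ax": 0,"ay": 0,"az": 0},{"fingers": 0.4,"x": 0,"y": 0,"z": 0.002,"ax": 0,"ay": 0,"az": 0},{"fingers": 0.4,"x": 0,"y": 0,"z": 0.003,"ax": 0,"ay": 0,"az": 0},{"fingers": 0.4,"x": 0,"y": 0,"z": 0.003,"ax": 0,"ay": 0,"az": 0},{"fingers": 0.4,"x": 0,"y": 0,"z": 0.003,"ax": 0,"ay": 0,"az": 0}])

```text
t: 8.53
tool_pos: [0.5277, -0.2639, 0.0605]
eef_rot: [-3.142, 0.0, 0.293]
ft_force: [-0.6, -0.1, 0.5]
finger_gap: 0.0264
```

Emit:
step_arm(plan=[{"fingers": 0.4,"x": 0,"y": 0,"z": 0.001,"ax": 0,"ay": 0,"az": 0},{"fingers": 0.4,"x": 0,"y": 0,"z": 0.002,"ax": 0,"ay": 0,"az": 0},{"fingers": 0.4,"x": 0,"y": 0,"z": 0.002,"ax": 0,"ay": 0,"az": 0},{"fingers": 0.4,"x": 0,"y": 0,"z": 0.002,"ax": 0,"ay": 0,"az": 0},{"fingers": 0.4,"x": 0,"y": 0,"z": 0.002,"ax": 0,"ay": 0,"az": 0}])

```text
t: 8.95
tool_pos: [0.5278, -0.2639, 0.0588]
eef_rot: [3.141, -0.0, 0.293]
ft_force: [-0.0, 1.1, 2.8]
finger_gap: 0.0266
```

```bash
python3 - <<'E'
from h import *
s=read_state();print(s["t"],s["tool_pos"],s["ft_force"],s["tau"][:3])
im,d=capture("scene");w=cloud(d,calibration("scene"));i=im.astype(int)
red=(i[...,0]>i[...,1]*1.7)&(i[...,0]>i[...,2]*1.7)&(i[...,1]<50)&(np.linalg.norm(w[...,:2]-s["tool_pos"][:2],axis=-1)<.05)
P=w[red];print(len(P),P[np.argsort(P[:,2])[:6]])
E
```

```text
8.95 [ 0.5278 -0.2639  0.0588] [-0.0198  1.126   2.8499] [ -0.0292 -52.506  -19.9904]
293 [[ 0.5687 -0.2453  0.0766]
 [ 0.5492 -0.2567  0.0787]
 [ 0.5639 -0.2303  0.0792]
 [ 0.5504 -0.2588  0.0828]
 [ 0.5522 -0.2641  0.0838]
 [ 0.5179 -0.2779  0.0839]]
```

Contact came at a reported z of 0.0588 with 2.8 N, so the tips are at reported z + 17 mm. I'll use this offset from here on. I retreat behind the lid and lower the tips to 72–73 mm.

Emit:
step_arm(plan=[{"fingers": 0.4,"x": 0,"y": 0,"z": -0.02,"ax": 0,"ay": 0,"az": 0},{"fingers": 0.4,"x": 0,"y": 0.03,"z": -0.025,"ax": 0,"ay": 0,"az": 0},{"fingers": 0.4,"x": 0,"y": 0.068,"z": -0.025,"ax": 0,"ay": 0,"az": 0},{"fingers": 0.4,"x": 0,"y": 0.068,"z": -0.01,"ax": 0,"ay": 0,"az": 0},{"fingers": 0.4,"x": 0,"y": 0.068,"z": 0,"ax": 0,"ay": 0,"az": 0}])

```text
t: 9.42
tool_pos: [0.5483, -0.3312, 0.0583]
eef_rot: [3.14, -0.001, 0.291]
ft_force: [-0.4, 0.4, -0.7]
finger_gap: 0.0262
```

Emit:
step_arm(plan=[{"fingers": 0.4,"x": 0,"y": 0,"z": 0.0035,"ax": 0,"ay": 0,"az": 0},{"fingers": 0.4,"x": 0,"y": 0,"z": 0.0035,"ax": 0,"ay": 0,"az": 0},{"fingers": 0.4,"x": 0,"y": -0.008,"z": 0.0035,"ax": 0,"ay": 0,"az": 0},{"fingers": 0.4,"x": 0,"y": -0.018,"z": 0.0035,"ax": 0,"ay": 0,"az": 0},{"fingers": 0.4,"x": 0,"y": -0.028,"z": 0.0035,"ax": 0,"ay": 0,"az": 0}])

```text
t: 9.83
tool_pos: [0.5389, -0.3006, 0.0555]
eef_rot: [-3.141, -0.0, 0.294]
ft_force: [0.6, 0.0, 0.1]
finger_gap: 0.0266
```

Emit:
step_arm(plan=[{"fingers": 0.4,"x": 0,"y": -0.006,"z": 0,"ax": 0,"ay": 0,"az": 0},{"fingers": 0.4,"x": 0,"y": -0.013,"z": 0,"ax": 0,"ay": 0,"az": 0},{"fingers": 0.4,"x": 0,"y": -0.02,"z": 0,"ax": 0,"ay": 0,"az": 0},{"fingers": 0.4,"x": 0,"y": -0.027,"z": 0,"ax": 0,"ay": 0,"az": 0},{"fingers": 0.4,"x": 0,"y": -0.032,"z": 0,"ax": 0,"ay": 0,"az": 0}])

```text
t: 10.25
tool_pos: [0.53, -0.2708, 0.0554]
eef_rot: [3.141, -0.0, 0.294]
ft_force: [0.1, -1.0, 0.6]
finger_gap: 0.0266
```

```bash
python3 look.py w4 lid; python3 go.py 0.517 -0.223 0.0555 16.8
```

```text
lid 0.71 [259.9, 0.5, 405.8, 275.2] z90 0.0765 ((514.978271484375, -199.39804077148438), (62.74859619140625, 122.20409393310547), 16.765382766723633)
lid 0.69 [0.0, 99.6, 104.4, 292.3] z90 0.0085 ((311.1005859375, -296.6507568359375), (84.94493865966797, 107.82682800292969), 52.489200592041016)
t 10.35 pos [ 0.5296 -0.2705  0.0551] rot [-179.9658    0.0241   16.8409] F [-0.0632 -1.4466  0.3657] gap 0.026615145112152135
shift mm [  1.6772 -49.0998  -0.3524] turn [-0.0342  0.0241  0.0408]
```

The lid has been pushed and is now aligned with the channel at 16.8°. About 49 mm more.

Emit:
step_arm(plan=[{"fingers": 0.4,"x": 0,"y": -0.007,"z": 0,"ax": 0,"ay": 0,"az": 0},{"fingers": 0.4,"x": 0,"y": -0.014,"z": 0,"ax": 0,"ay": 0,"az": 0},{"fingers": 0.4,"x": 0,"y": -0.021,"z": 0,"ax": 0,"ay": 0,"az": 0},{"fingers": 0.4,"x": 0,"y": -0.028,"z": 0,"ax": 0,"ay": 0,"az": 0},{"fingers": 0.4,"x": 0,"y": -0.033,"z": 0,"ax": 0,"ay": 0,"az": 0}])

```text
t: 10.77
tool_pos: [0.52, -0.239, 0.055]
eef_rot: [-3.141, 0.0, 0.293]
ft_force: [0.7, -0.4, 0.1]
finger_gap: 0.0263
```

Emit:
step_arm(plan=[{"fingers": 0.4,"x": 0,"y": -0.006,"z": 0,"ax": 0,"ay": 0,"az": 0},{"fingers": 0.4,"x": 0,"y": -0.011,"z": 0,"ax": 0,"ay": 0,"az": 0},{"fingers": 0.4,"x": 0,"y": -0.015,"z": 0,"ax": 0,"ay": 0,"az": 0},{"fingers": 0.4,"x": 0,"y": -0.015,"z": 0,"ax": 0,"ay": 0,"az": 0},{"fingers": 0.4,"x": 0,"y": -0.012,"z": 0,"ax": 0,"ay": 0,"az": 0}])

```text
t: 11.18
tool_pos: [0.5166, -0.2278, 0.055]
eef_rot: [-3.141, 0.001, 0.294]
ft_force: [-0.3, -0.0, -0.3]
finger_gap: 0.0263
```

Emit:
step_arm(plan=[{"fingers": 0.2,"x": 0,"y": 0,"z": -0.04,"ax": 0,"ay": 0,"az": 0},{"fingers": -0.3,"x": 0,"y": 0,"z": -0.08,"ax": 0,"ay": 0,"az": 0},{"fingers": -1,"x": 0,"y": -0.02,"z": -0.12,"ax": 0,"ay": 0,"az": 0},{"fingers": -1,"x": 0,"y": -0.05,"z": -0.14,"ax": 0,"ay": 0,"az": 0},{"fingers": -1,"x": 0,"y": -0.08,"z": -0.15,"ax": 0,"ay": 0,"az": 0}])

```text
t: 11.6
tool_pos: [0.4962, -0.153, 0.2091]
eef_rot: [3.137, -0.005, 0.291]
ft_force: [-0.2, 0.3, -0.6]
finger_gap: 0.056
```

```bash
python3 look.py w5 lid; python3 - <<'E'
from h import *
for n in ["top","scene"]:
    im,d=capture(n);w=cloud(d,calibration(n))
    for r in trace("lid",n)[:4]:
        P=w[r["region"]];P=P[~np.isnan(P[:,0])];z=np.percentile(P[:,2],80);Q=P[np.abs(P[:,2]-z)<.005];print(n,r["p"],z,rect(Q))
E
python3 go.py 0.473 -0.076 0.2 16.8
```

```text
lid 0.94 [274.1, 15.1, 350.3, 122.3] z90 0.0047 ((444.17718505859375, -5.573524475097656), (43.77809524536133, 110.16919708251953), 40.45391082763672)
lid 0.62 [287.2, 125.4, 358.2, 293.0] z90 0.0765 ((494.8813171386719, -134.2896728515625), (62.20224380493164, 160.359619140625), 16.743234634399414)
lid 0.56 [22.5, 156.1, 189.3, 297.5] z90 0.0086 ((262.2320251464844, -259.4839782714844), (85.46186828613281, 203.4345703125), 52.80583190917969)
top 0.94 0.004456252954294637 ((442.16888427734375, -9.206771850585938), (42.06729507446289, 107.67076110839844), 39.89949417114258)
top 0.69 0.07628454922958765 ((490.86834716796875, -129.65206909179688), (62.25002670288086, 143.59439086914062), 16.81211280822754)
top 0.66 0.009030091252074213 ((311.8008728027344, -344.7671813964844), (21.02497673034668, 51.90191650390625), 64.62149047851562)
scene 0.96 0.07678588161719875 ((495.90264892578125, -134.66400146484375), (68.38141632080078, 161.87176513671875), 16.392189025878906)
scene 0.73 0.005267131761128785 ((444.02911376953125, -6.665916442871094), (42.53559112548828, 112.3825912475586), 39.89007568359375)
scene 0.72 0.008909672193279428 ((267.625732421875, -264.1781005859375), (84.84156036376953, 218.6267852783203), 52.721256256103516)
t 11.9 pos [ 0.4941 -0.1527  0.2046] rot [179.9874   0.0284  16.7855] F [ 0.9902  0.5718 -0.5245] gap 0.0802057343169822
shift mm [  1.9511 -79.5145   4.5544] turn [ 0.0126  0.0284 -0.0145]
```

The lid overhangs by about 56 mm and lies flat with its top at 76.5 mm. The views agree: centre (0.495,-0.134). Now I grip the overhanging end across its width.

Emit:
step_arm(plan=[{"fingers": -1,"x": 0.002,"y": -0.03,"z": 0,"ax": 0,"ay": 0,"az": 0},{"fingers": -1,"x": 0.006,"y": -0.069,"z": 0.01,"ax": 0,"ay": 0,"az": 0},{"fingers": -1,"x": 0.006,"y": -0.069,"z": 0.05,"ax": 0,"ay": 0,"az": 0},{"fingers": -1,"x": 0.006,"y": -0.069,"z": 0.09,"ax": 0,"ay": 0,"az": 0},{"fingers": -1,"x": 0.006,"y": -0.069,"z": 0.12,"ax": 0,"ay": 0,"az": 0}])

```text
t: 12.32
tool_pos: [0.479, -0.0841, 0.0823]
eef_rot: [-3.141, 0.001, 0.294]
ft_force: [0.5, 0.4, -0.9]
finger_gap: 0.0879
```

```bash
python3 go.py 0.480 -0.0845 0.043 16.8
```

```text
t 12.3167 pos [ 0.479  -0.0841  0.0823] rot [-179.9656    0.0853   16.8175] F [ 0.5132  0.3913 -0.8745] gap 0.08793511306765964
shift mm [ 0.9381  0.6592 39.3405] turn [-0.0344  0.0853  0.0175]
```

Emit:
step_arm(plan=[{"fingers": -1,"x": 0.001,"y": 0,"z": 0.02,"ax": 0,"ay": 0,"az": 0},{"fingers": -1,"x": 0.001,"y": 0,"z": 0.038,"ax": 0,"ay": 0,"az": 0},{"fingers": -1,"x": 0.001,"y": 0,"z": 0.038,"ax": 0,"ay": 0,"az": 0},{"fingers": -0.4,"x": 0.001,"y": 0,"z": 0.038,"ax": 0,"ay": 0,"az": 0},{"fingers": 0,"x": 0.001,"y": 0,"z": 0.038,"ax": 0,"ay": 0,"az": 0}])

```text
t: 12.73
tool_pos: [0.4813, -0.0845, 0.0473]
eef_rot: [3.141, 0.0, 0.293]
ft_force: [-0.1, -0.2, 0.5]
finger_gap: 0.0777
```

Emit:
step_arm(newtons=25, plan=[{"fingers": 0.6,"x": 0,"y": 0,"z": 0,"ax": 0,"ay": 0,"az": 0},{"fingers": 0.8,"x": 0,"y": 0,"z": 0,"ax": 0,"ay": 0,"az": 0},{"fingers": 1,"x": 0,"y": 0,"z": 0,"ax": 0,"ay": 0,"az": 0},{"fingers": 1,"x": 0,"y": 0,"z": 0,"ax": 0,"ay": 0,"az": 0},{"fingers": 1,"x": 0,"y": 0,"z": 0,"ax": 0,"ay": 0,"az": 0}])

```text
t: 13.15
tool_pos: [0.4815, -0.0842, 0.0478]
eef_rot: [3.14, -0.002, 0.293]
ft_force: [0.2, 0.1, 2.0]
finger_gap: 0.0619
```

Emit:
step_arm(plan=[{"fingers": 1,"x": 0,"y": 0,"z": -0.008,"ax": 0,"ay": 0,"az": 0},{"fingers": 1,"x": 0,"y": 0,"z": -0.02,"ax": 0,"ay": 0,"az": 0},{"fingers": 1,"x": 0,"y": 0,"z": -0.035,"ax": 0,"ay": 0,"az": 0},{"fingers": 1,"x": 0,"y": 0,"z": -0.05,"ax": 0,"ay": 0,"az": 0},{"fingers": 1,"x": 0,"y": 0,"z": -0.06,"ax": 0,"ay": 0,"az": 0}])

```text
t: 13.57
tool_pos: [0.4809, -0.0837, 0.1086]
eef_rot: [3.141, -0.001, 0.293]
ft_force: [0.3, 0.2, -0.5]
finger_gap: 0.0616
```

```bash
cat > lidpose.py <<'E'
from h import *
# plane fit of the held lid, wrist + scene + top
for n in ["wrist","scene","top"]:
    cal=calibration(n);im,d=capture(n);w=cloud(d,cal);s=read_state()
    for r in trace("lid",n)[:4]:
        P=w[r["region"]];P=P[~np.isnan(P[:,0])]
        if len(P)<80 or np.median(P[:,2])<.06: continue
        c=np.median(P,0);P=P[np.abs(P[:,2]-c[2])<.03];m=P.mean(0)
        for _ in range(3):
            nrm=np.linalg.svd(P-m,full_matrices=False)[2][2];nrm*=np.sign(nrm[2]);e=(P-m)@nrm;P=P[np.abs(e)<.003];m=P.mean(0)
        print(n,round(r["p"],2),[int(v) for v in r["rect"]],len(P),"mean",m,"tilt deg",np.degrees(np.arccos(nrm[2])).round(2),"n",nrm,rect(P))
E
python3 lidpose.py; python3 go.py 0.524 0.245 0.2 6.8
```

```text
wrist 0.7 [255, 241, 387, 405] 15171 mean [ 0.4842 -0.0921  0.136 ] tilt deg 0.48 n [ 0.0032 -0.0077  1.    ] ((486.50634765625, -99.5884017944336), (62.33941650390625, 89.26800537109375), 15.397061347961426)
scene 0.76 [212, 228, 278, 294] 1912 mean [ 0.4988 -0.1444  0.1361] tilt deg 0.59 n [ 0.0011 -0.0103  0.9999] ((496.6565246582031, -136.51210021972656), (63.890926361083984, 158.59011840820312), 15.44497013092041)
t 13.8667 pos [ 0.4799 -0.0835  0.1064] rot [-179.9539    0.0729   16.8027] F [ 0.2451 -0.2524 -0.0014] gap 0.06153667376418487
shift mm [ 137.0383 -301.8601  -93.5525] turn [-0.0397  0.0768 10.0026]
```

Held flat (tilt about 0.5°), with the underside at tool z + 23 mm and the lid centre 52 mm along tool +y from the tool. Carrying it to the pan.

Emit:
step_arm(plan=[{"fingers": 1,"x": 0.008,"y": -0.018,"z": -0.016,"ax": 0,"ay": 0,"az": 0},{"fingers": 1,"x": 0.022,"y": -0.048,"z": -0.032,"ax": 0,"ay": 0,"az": 1},{"fingers": 1,"x": 0.038,"y": -0.083,"z": -0.048,"ax": 0,"ay": 0,"az": 2},{"fingers": 1,"x": 0.054,"y": -0.118,"z": -0.062,"ax": 0,"ay": 0,"az": 3},{"fingers": 1,"x": 0.069,"y": -0.151,"z": -0.064,"ax": 0,"ay": 0,"az": 4}])

```text
t: 14.28
tool_pos: [0.5042, 0.0825, 0.1726]
eef_rot: [3.141, -0.002, 0.222]
ft_force: [0.2, -0.1, -0.7]
finger_gap: 0.0615
```

```bash
python3 go.py 0.524 0.245 0.17 6.8
```

```text
t 14.2833 pos [0.5042 0.0825 0.1726] rot [179.9791  -0.1327  12.7131] F [ 0.1752 -0.1491 -0.7206] gap 0.06149318389716479
shift mm [  55.103  -154.2004    2.6411] turn [ 0.014  -0.1337  5.9131]
```

Emit:
step_arm(plan=[{"fingers": 1,"x": 0.012,"y": -0.034,"z": 0.001,"ax": 0,"ay": 0,"az": 1},{"fingers": 1,"x": 0.025,"y": -0.07,"z": 0.002,"ax": 0,"ay": 0,"az": 3},{"fingers": 1,"x": 0.038,"y": -0.106,"z": 0.002,"ax": 0,"ay": 0,"az": 4},{"fingers": 1,"x": 0.049,"y": -0.138,"z": 0.002,"ax": 0,"ay": 0,"az": 5},{"fingers": 1,"x": 0.055,"y": -0.154,"z": 0.002,"ax": 0,"ay": 0,"az": 6}])

```text
t: 14.7
tool_pos: [0.5221, 0.2468, 0.1679]
eef_rot: [-3.141, 0.001, 0.12]
ft_force: [0.1, -0.1, -0.8]
finger_gap: 0.0616
```

Emit:
step_arm(plan=[{"fingers": 1,"x": 0,"y": 0,"z": 0.01,"ax": 0,"ay": 0,"az": 0},{"fingers": 1,"x": 0,"y": 0,"z": 0.025,"ax": 0,"ay": 0,"az": 0},{"fingers": 1,"x": 0,"y": 0,"z": 0.04,"ax": 0,"ay": 0,"az": 0},{"fingers": 1,"x": 0,"y": 0,"z": 0.05,"ax": 0,"ay": 0,"az": 0},{"fingers": 1,"x": 0,"y": 0,"z": 0.05,"ax": 0,"ay": 0,"az": 0}])

```text
t: 15.12
tool_pos: [0.52, 0.2413, 0.1157]
eef_rot: [3.14, 0.006, 0.118]
ft_force: [-0.0, -1.5, 0.1]
finger_gap: 0.0621
```

```bash
python3 lidpose.py; python3 go.py 0.524 0.245 0.06 6.8; python3 - <<'E'
from h import *
for n in ["top","scene"]:
    im,d=capture(n);cv2.imwrite(f"pics/{n}p.png",im[...,::-1]);np.savez(n+"p",im=im,w=cloud(d,calibration(n)))
a=cv2.imread("pics/topp.png")[190:310,180:340];b=cv2.imread("pics/scenep.png")[160:280,310:470]
cv2.imwrite("pics/pl.png",np.hstack([cv2.resize(a,(400,300)),cv2.resize(b,(400,300))]))
E
```

```text
wrist 0.95 [253, 243, 387, 407] 15225 mean [0.5218 0.2326 0.1431] tilt deg 0.65 n [ 0.0093 -0.0064  0.9999] ((522.763671875, 224.805908203125), (62.471923828125, 89.66417694091797), 5.124934196472168)
scene 0.72 [345, 164, 401, 215] 1398 mean [0.5281 0.1831 0.1459] tilt deg 0.84 n [ 0.0067 -0.0131  0.9999] ((528.2482299804688, 189.8501739501953), (65.05701446533203, 162.54681396484375), 5.546383380889893)
top 0.71 [218, 223, 286, 262] 2058 mean [0.5298 0.1688 0.1454] tilt deg 0.58 n [ 0.0051 -0.0086  0.9999] ((529.4822998046875, 169.91610717773438), (62.46956253051758, 124.97340393066406), 5.01830530166626)
t 15.4167 pos [0.5233 0.243  0.1199] rot [-179.9884   -0.0843    6.7838] F [ 0.0244 -0.7899 -0.8647] gap 0.06165717161867263
shift mm [ 0.8297 -1.9153 59.8747] turn [-0.0115 -0.0843 -0.0162]
```

View pics/pl.png

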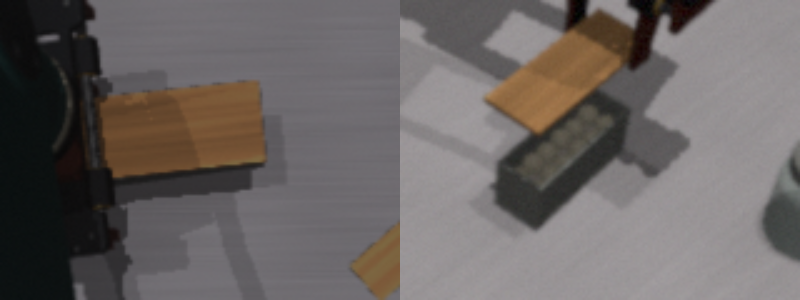

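The lid is above the pan, with the fingers at its far-left end (left half at about (180,130), right half at about (560,70)). It needs roughly +4 mm along and +1.5° of turn. Lowering to just above the rim with that correction.

Emit:
step_arm(plan=[{"fingers": 1,"x": 0.0005,"y": -0.002,"z": 0.015,"ax": 0,"ay": 0,"az": -0.7},{"fingers": 1,"x": 0.001,"y": -0.004,"z": 0.035,"ax": 0,"ay": 0,"az": -1.5},{"fingers": 1,"x": 0.001,"y": -0.004,"z": 0.055,"ax": 0,"ay": 0,"az": -1.5},{"fingers": 1,"x": 0.001,"y": -0.004,"z": 0.065,"ax": 0,"ay": 0,"az": -1.5},{"fingers": 1,"x": 0.001,"y": -0.004,"z": 0.068,"ax": 0,"ay": 0,"az": -1.5}])

```text
t: 15.93
tool_pos: [0.5219, 0.2467, 0.0496]
eef_rot: [3.141, 0.003, 0.145]
ft_force: [-0.9, -0.2, -1.1]
finger_gap: 0.062
```

Emit:
step_arm(plan=[{"fingers": 1,"x": 0,"y": 0,"z": 0,"ax": 0,"ay": 0,"az": 0},{"fingers": 1,"x": 0,"y": 0,"z": 0,"ax": 0,"ay": 0,"az": 0},{"fingers": 1,"x": 0,"y": 0,"z": 0,"ax": 0,"ay": 0,"az": 0},{"fingers": 1,"x": 0,"y": 0,"z": 0,"ax": 0,"ay": 0,"az": 0},{"fingers": 1,"x": 0,"y": 0,"z": 0,"ax": 0,"ay": 0,"az": 0}])

```text
t: 16.35
tool_pos: [0.5238, 0.2473, 0.0519]
eef_rot: [-3.141, -0.002, 0.145]
ft_force: [-0.4, 0.1, -0.0]
finger_gap: 0.062
```

```bash
python3 lidpose.py; python3 go.py 0.524 0.246 0.04 8.3; python3 - <<'E'
from h import *
for n in ["scene","top"]:
    im,d=capture(n);w=cloud(d,calibration(n))
    for r in trace("pan",n)[:1]:
        P=w[r["region"]];print(n,r["p"],np.nanmedian(P,0),r["rect"])
E
```

```text
wrist 0.76 [256, 244, 387, 404] 14953 mean [0.5256 0.2389 0.0792] tilt deg 0.51 n [ 0.0018 -0.0087  1.    ] ((526.7816162109375, 230.84181213378906), (62.13431930541992, 89.367431640625), 6.640872955322266)
scene 0.68 [346, 187, 402, 237] 1273 mean [0.531  0.1887 0.0791] tilt deg 0.75 n [ 0.0059 -0.0116  0.9999] ((530.596923828125, 194.48626708984375), (63.250301361083984, 160.6064910888672), 6.329635143280029)
top 0.63 [225, 226, 287, 262] 1729 mean [0.5316 0.1726 0.0771] tilt deg 0.57 n [ 0.0048 -0.0087  1.    ] ((531.4142456054688, 173.3690185546875), (61.946380615234375, 122.79301452636719), 6.793148517608643)
t 16.65 pos [0.5231 0.2471 0.0511] rot [179.9954  -0.0055   8.3017] F [-0.2408 -0.4707 -0.4536] gap 0.06186578130399488
shift mm [ 0.6796  1.238  11.1474] turn [ 0.0046 -0.0055  0.0017]
scene 0.6 [0.5533 0.1535 0.0307] [346.2, 207.2, 401.6, 253.0]
```

Alignment is good: lid centre about (0.530,0.193) against the pan at (0.530,0.194), angle 6.6° against 6.8°, underside at about 72 mm. Lowering gently to contact.

Emit:
step_arm(plan=[{"fingers": 1,"x": 0,"y": 0,"z": 0.003,"ax": 0,"ay": 0,"az": 0},{"fingers": 1,"x": 0,"y": 0,"z": 0.006,"ax": 0,"ay": 0,"az": 0},{"fingers": 1,"x": 0,"y": 0,"z": 0.008,"ax": 0,"ay": 0,"az": 0},{"fingers": 1,"x": 0,"y": 0,"z": 0.009,"ax": 0,"ay": 0,"az": 0},{"fingers": 1,"x": 0,"y": 0,"z": 0.009,"ax": 0,"ay": 0,"az": 0}])

```text
t: 17.27
tool_pos: [0.5228, 0.247, 0.0416]
eef_rot: [3.141, 0.001, 0.145]
ft_force: [-0.9, 0.4, -0.7]
finger_gap: 0.0616
```

Emit:
step_arm(plan=[{"fingers": 1,"x": 0,"y": 0,"z": 0.001,"ax": 0,"ay": 0,"az": 0},{"fingers": 1,"x": 0,"y": 0,"z": 0.0015,"ax": 0,"ay": 0,"az": 0},{"fingers": 1,"x": 0,"y": 0,"z": 0.0015,"ax": 0,"ay": 0,"az": 0},{"fingers": 1,"x": 0,"y": 0,"z": 0.0015,"ax": 0,"ay": 0,"az": 0},{"fingers": 1,"x": 0,"y": 0,"z": 0.0015,"ax": 0,"ay": 0,"az": 0}])

```text
t: 17.68
tool_pos: [0.5232, 0.2471, 0.0406]
eef_rot: [3.142, -0.0, 0.145]
ft_force: [0.5, -0.2, -0.7]
finger_gap: 0.0617
```

Emit:
step_arm(plan=[{"fingers": 1,"x": 0,"y": 0,"z": 0.001,"ax": 0,"ay": 0,"az": 0},{"fingers": 1,"x": 0,"y": 0,"z": 0.001,"ax": 0,"ay": 0,"az": 0},{"fingers": 1,"x": 0,"y": 0,"z": 0.001,"ax": 0,"ay": 0,"az": 0},{"fingers": 1,"x": 0,"y": 0,"z": 0.001,"ax": 0,"ay": 0,"az": 0},{"fingers": 1,"x": 0,"y": 0,"z": 0.001,"ax": 0,"ay": 0,"az": 0}])

```text
t: 18.1
tool_pos: [0.5231, 0.2471, 0.0395]
eef_rot: [3.142, 0.0, 0.145]
ft_force: [0.1, 0.9, -0.8]
finger_gap: 0.0617
```

```bash
python3 lidpose.py; python3 go.py 0.524 0.246 0.04 8.3
```

```text
wrist 0.57 [248, 242, 386, 403] 15182 mean [0.5249 0.2384 0.0669] tilt deg 0.5 n [ 0.003  -0.0083  1.    ] ((526.10595703125, 230.9283905029297), (62.28157043457031, 88.95764923095703), 6.84090518951416)
top 0.69 [226, 228, 283, 262] 1612 mean [0.5318 0.1728 0.0653] tilt deg 0.46 n [ 0.0069 -0.0041  1.    ] ((531.359619140625, 173.3824462890625), (61.77399826049805, 122.99044036865234), 6.637869358062744)
t 18.4 pos [0.5231 0.2471 0.0395] rot [179.9949   0.0026   8.3032] F [ 0.2    -0.5253 -0.1104] gap 0.06162637174486054
shift mm [ 0.7089  1.2499 -0.4601] turn [0.0051 0.0026 0.0032]
```

Emit:
step_arm(plan=[{"fingers": 1,"x": 0,"y": 0,"z": 0.0005,"ax": 0,"ay": 0,"az": 0},{"fingers": 1,"x": 0,"y": 0,"z": 0.001,"ax": 0,"ay": 0,"az": 0},{"fingers": 1,"x": 0,"y": 0,"z": 0.001,"ax": 0,"ay": 0,"az": 0},{"fingers": 1,"x": 0,"y": 0,"z": 0.001,"ax": 0,"ay": 0,"az": 0},{"fingers": 1,"x": 0,"y": 0,"z": 0.001,"ax": 0,"ay": 0,"az": 0}])

```text
t: 18.82
tool_pos: [0.5231, 0.2471, 0.0385]
eef_rot: [3.141, 0.0, 0.145]
ft_force: [-0.1, 0.1, -0.5]
finger_gap: 0.0616
```

Emit:
step_arm(plan=[{"fingers": 1,"x": 0,"y": 0,"z": 0,"ax": 0,"ay": 0,"az": 0},{"fingers": 1,"x": 0,"y": 0,"z": 0,"ax": 0,"ay": 0,"az": 0},{"fingers": 1,"x": 0,"y": 0,"z": 0,"ax": 0,"ay": 0,"az": 0},{"fingers": 1,"x": 0,"y": 0,"z": 0,"ax": 0,"ay": 0,"az": 0},{"fingers": 1,"x": 0,"y": 0,"z": 0,"ax": 0,"ay": 0,"az": 0}])

```text
t: 19.23
tool_pos: [0.5231, 0.2471, 0.0386]
eef_rot: [3.142, 0.0, 0.145]
ft_force: [-0.2, -1.5, -0.4]
finger_gap: 0.0618
```

Emit:
step_arm(plan=[{"fingers": 1,"x": 0,"y": 0,"z": 0.0005,"ax": 0,"ay": 0,"az": 0},{"fingers": 1,"x": 0,"y": 0,"z": 0.001,"ax": 0,"ay": 0,"az": 0},{"fingers": 1,"x": 0,"y": 0,"z": 0.001,"ax": 0,"ay": 0,"az": 0},{"fingers": 1,"x": 0,"y": 0,"z": 0.001,"ax": 0,"ay": 0,"az": 0},{"fingers": 1,"x": 0,"y": 0,"z": 0.001,"ax": 0,"ay": 0,"az": 0}])

```text
t: 19.65
tool_pos: [0.5232, 0.2471, 0.0381]
eef_rot: [3.142, -0.0, 0.145]
ft_force: [-2.0, -0.9, 5.0]
finger_gap: 0.0619
```

Emit:
step_arm(plan=[{"fingers": 1,"x": 0,"y": 0,"z": 0.0003,"ax": 0,"ay": 0,"az": 0},{"fingers": 1,"x": 0,"y": 0,"z": 0.0005,"ax": 0,"ay": 0,"az": 0},{"fingers": 1,"x": 0,"y": 0,"z": 0.0005,"ax": 0,"ay": 0,"az": 0},{"fingers": 1,"x": 0,"y": 0,"z": 0.0005,"ax": 0,"ay": 0,"az": 0},{"fingers": 1,"x": 0,"y": 0,"z": 0.0005,"ax": 0,"ay": 0,"az": 0}])

```text
t: 20.07
tool_pos: [0.5232, 0.2471, 0.0381]
eef_rot: [3.142, -0.0, 0.145]
ft_force: [-2.2, -1.5, 9.6]
finger_gap: 0.0617
```

Contact is felt at about 5–10 N. I back off 0.5 mm, open, then rise.

Emit:
step_arm(newtons=5, plan=[{"fingers": 1,"x": 0,"y": 0,"z": -0.0007,"ax": 0,"ay": 0,"az": 0},{"fingers": 0.3,"x": 0,"y": 0,"z": -0.0007,"ax": 0,"ay": 0,"az": 0},{"fingers": -0.5,"x": 0,"y": 0,"z": -0.0007,"ax": 0,"ay": 0,"az": 0},{"fingers": -0.7,"x": 0,"y": 0,"z": -0.0007,"ax": 0,"ay": 0,"az": 0},{"fingers": -0.8,"x": 0,"y": 0,"z": -0.0007,"ax": 0,"ay": 0,"az": 0}])

```text
t: 20.48
tool_pos: [0.5231, 0.2471, 0.0375]
eef_rot: [3.141, 0.0, 0.145]
ft_force: [0.4, 0.4, 0.7]
finger_gap: 0.0756
```

Emit:
step_arm(plan=[{"fingers": -0.9,"x": 0,"y": 0,"z": 0,"ax": 0,"ay": 0,"az": 0},{"fingers": -0.9,"x": 0,"y": 0,"z": 0,"ax": 0,"ay": 0,"az": 0},{"fingers": -0.9,"x": 0,"y": 0,"z": -0.005,"ax": 0,"ay": 0,"az": 0},{"fingers": -0.9,"x": 0,"y": 0,"z": -0.015,"ax": 0,"ay": 0,"az": 0},{"fingers": -0.9,"x": 0,"y": 0,"z": -0.03,"ax": 0,"ay": 0,"az": 0}])

```text
t: 20.9
tool_pos: [0.5222, 0.2468, 0.0677]
eef_rot: [3.141, 0.002, 0.145]
ft_force: [0.3, 0.6, -0.0]
finger_gap: 0.0835
```

Emit:
step_arm(plan=[{"fingers": -0.9,"x": 0,"y": 0,"z": -0.04,"ax": 0,"ay": 0,"az": 0},{"fingers": -0.9,"x": 0,"y": 0,"z": -0.08,"ax": 0,"ay": 0,"az": 0},{"fingers": -0.9,"x": 0,"y": -0.02,"z": -0.12,"ax": 0,"ay": 0,"az": 0},{"fingers": -0.9,"x": 0,"y": -0.05,"z": -0.14,"ax": 0,"ay": 0,"az": 0},{"fingers": -0.9,"x": 0,"y": -0.08,"z": -0.15,"ax": 0,"ay": 0,"az": 0}])

```text
t: 21.32
tool_pos: [0.5138, 0.3278, 0.2239]
eef_rot: [-3.139, -0.008, 0.143]
ft_force: [0.7, 0.6, -0.3]
finger_gap: 0.0836
```

```bash
sed -i 's/<.06: continue/<.05: continue/' lidpose.py; python3 lidpose.py; python3 - <<'E'
from h import *
print(read_state()["t"],read_state()["finger_gap"])
out=[]
for n,b in [("top",(190,310,180,340)),("scene",(160,280,310,470))]:
    im,d=capture(n);w=cloud(d,calibration(n));out.append(cv2.resize(im[b[0]:b[1],b[2]:b[3],::-1],(400,300)))
    for r in trace("pan",n)[:1]: print(n,"pan",r["p"],r["rect"],np.nanmedian(w[r["region"]],0))
cv2.imwrite("pics/fin.png",np.hstack(out))
E
```

```text
wrist 0.65 [285, 274, 344, 406] 5040 mean [0.5295 0.2041 0.0655] tilt deg 0.04 n [ 0.0002 -0.0007  1.    ] ((530.7376098632812, 196.14566040039062), (62.24947738647461, 159.49288940429688), 6.944676399230957)
scene 0.71 [346, 188, 405, 239] 1284 mean [0.5314 0.1911 0.0662] tilt deg 0.2 n [-0.0003 -0.0034  1.    ] ((530.5388793945312, 194.964599609375), (63.52670669555664, 163.76242065429688), 6.755878925323486)
top 0.73 [208, 226, 287, 264] 2144 mean [0.5292 0.192  0.0645] tilt deg 0.08 n [0.0006 0.0013 1.    ] ((529.3019409179688, 192.69363403320312), (62.288875579833984, 161.5288848876953), 6.769921779632568)
21.6167 0.08349701882648433
scene pan 0.58 [347.3, 207.8, 399.1, 256.1] [0.5534 0.1589 0.0255]
```

View pics/fin.png

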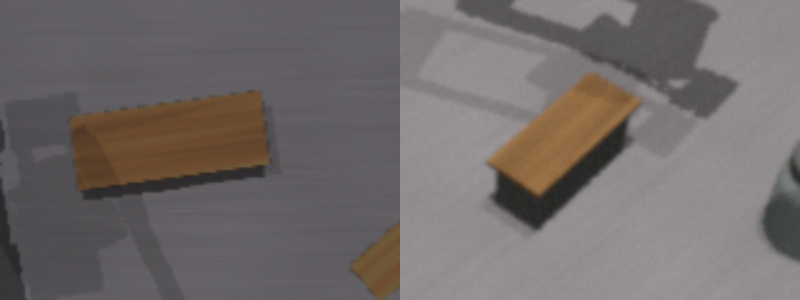

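The picture shows the lid flat on the pan, centred at left (170,140) and right (565,130), covering the opening. Per camera, the lid centre compares with the pan's original centre as follows:

| Camera | Lid centre (mm) | Pan centre (mm) |
|---|---|---|
| top | (529.3, 192.7) | (529.4, 191.7) |
| scene | (530.5, 195.0) | (530.6, 193.6) |
| wrist | (530.7, 196.1) | (530.3, 195.3) |

The angle matches, and the arm is clear of everything.

```bash
python3 -c "
from station import *;print(read_state()['joint_velocities']);print(sign_off())"
```

```text
[ 3.04696533e-03  4.47163430e-04 -6.46847376e-03  4.56872820e-04
 -8.85000327e-05 -5.25772841e-04]
the job is handed in; nothing more can be done
None
```

The lid is on the pan and I handed the job in at about 21.7 s; `sign_off` gave no verdict. I pushed the middle-sized board along the channel until it overhung by about 56 mm. I then gripped that end across its width, carried it level, lowered it until it touched the rim, let go and withdrew.

**Last checks, all passed:**
- The lid's centre is within about 1.5 mm of the pan's starting centre in all three cameras.
- Its angle is 6.8–6.9° against about 6.5° for the pan (measurements ranged from 5.7° to 7.3°), and its tilt is at most 0.2°.
- Its top is at 64.5–66 mm, which fits resting on the 60 mm rim.
- The gripper was clear of the lid and pan.

**Disagreed or not checked:**
- **Fingertip position:** the text puts the fingertips 19 mm ahead of the reported TCP, but touching the lid showed them about 17 mm behind it. My first push therefore passed above the lid without moving it; I corrected for this afterwards.
- **Contact on the pan:** I pressed with up to about 10 N on the lid just before letting go. The scene camera's last look at the pan showed no clear shift, but the top camera did not find it under the lid.
- **Bystanders:** I did not re-measure the bottle, jar and bowl. No contact force was seen near them.

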